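# Set a burr in the collet of the bench holder

## Robot

A 6-joint arm with a two-finger parallel gripper is mounted at the origin on the work surface. World frame = base frame: x ahead of the robot, y to its left, z up, the work surface at z = 0. Lengths are in m, angles in rad, forces in N, time in s.
With the tool pointing down it reaches from about 0.35 to 0.85 m from the base axis. Payload 8.1 kg.
Tool frame: the origin (TCP) lies midway between the tips of the shut fingers; the grasp point (between the pads) lies 19 mm behind it; x points along the fingers, z is the direction in which the jaws open and shut, and the axes are right-handed (so a half turn about x gives the same grasp; the last joint's range is limited). The gripper opens to 85 mm and grips with 20 to 120 N. Pads are 22 mm wide; open, the fingers measure 114 mm over their backs; the gripper's body (76 mm by 85 mm) begins 54 mm behind the grasp point. The pads swing forward as they close: fully open they stand 13 mm farther back than shut.
Start: joints at [-1.411, 0.13, 1.488, -0, 1.523, -0.085], TCP at [0.145, -0.582, 0.231] pointing down, gripper open.
Joint ranges: [-2.96, 2.96], [-0.89, 2.26], [0.02, 2.5], [-1.34, 4.48], [0, 2.73], [-2.66, 2.66]. Speed limits (rad/s): [2.39, 2.39, 2.79, 3.14, 3.14, 3.14].

## Interface

Orientations are given as a rotation vector (axis times angle).
In Python, from plant import env gives the robot as it stands. The module is installed in compiled form; this text tells all that it offers.
- The arm moves only by the shell command python3 -m jog 'ROWS'. ROWS is a JSON object of lists of equal length, an entry for each row: "delta_pos": the shift along the tool's x, y, z in mm, a list of three; "angular": the turn, a rotation vector about the tool's x, y, z in degrees, a list of three; "jaw": the opening, from 0 (shut) to 1 (fully open). A call has 1 to 12 rows; each row is the pose to reach, as a shift and turn from the pose measured when the call began, along the tool's axes at that moment; what a row does not reach only later rows make up. A row lasts 1/8 s, in which the tool goes at most 62.5 mm and 10.7 degrees, less where a joint would pass 70% of its speed; a pose out of reach is approached as far as the arm can. A call with a gripper value outside its range is refused whole. The fingers move at their own pace and stop on an object; the grip force is fixed at half the most. Time passes only in rows, so rows that repeat a pose let the fingers close. It gives the time, the measured TCP pose, the force and the opening at its end, in the units of the state.
- env.get_obs(): the state, without advancing time (a new reading comes with each control period).
- env.capture(name): name is "side" or "top"; returns (picture, depth): 400x640x3 uint8, blue, green, red; 400x640 float32, m along the optical axis (not along the pixel's ray), 0 where there is no reading.
- env.get_calibration(name): a dict with "camera_matrix" (3x3 intrinsics, pixels), "cam_to_world" (4x4, takes a point from camera to world coordinates). Camera axes: x right, y up, looking along -z (the intrinsics and any distortion apply to the point x, -y, -z); pixel columns grow to the right and rows downward; lengths in m; the calibration is good to about 2 mm. A picture is of the moment at which its call begins. get_calibration takes no time and is no camera call.
- env.job_done(): hands the job in, once; it reports no verdict.
The state is a dict: "time_s": time; "joints": joint angles; "qd": joint speeds; "effort": joint torques, N m; "ee_pos": TCP position; "tool_rot": TCP orientation; "contact_force": force on the tool from outside, world axes, zero at the start; "wrist_torque": the same for the moment, N m; "width": finger opening in m.
Only numpy, scipy, OpenCV 4.12 (cv2) and the standard library are available. Lean on these libraries where they do the work, as an engineer would, in place of code of your own. Each camera call takes 0.05 s, during which the arm holds its last target. There are 200 camera calls.

## Task

Take the burr with the blue band out of the wooden block, set its shank fully home in the collet of the upright holder (feel for the hole, without forcing it) and then turn the brass nut clockwise until the collet grips the burr firmly, without overtightening. Then let go; leave the other burrs and everything else on the table alone.

Things in the scene. Friction and masses are not known exactly. Their poses are not given: they have to be found in the camera images.
- burr_blue: The burr with a blue band and a 9 mm steel ball: round steel shank 10 mm thick, 32 mm long (foot chamfered to 7.6 mm over 2 mm), square black grip sleeve above it 18 x 18 mm, 22 mm tall; 62 mm tall in all, about 50 g. Starts upright in one of the block's holes, foot 6 mm and sleeve's lower end 38 mm above the table. Origin at the foot, z up the shank, x and y square to the sleeve's faces
- burr_blue_shoulder (a point): Point on the axis of the blue-banded burr at the lower end of its sleeve, 32 mm above its foot; home means that this shoulder rests on the collet's face.
- burr_red: A burr of the same sizes with a red band and a small steel cone on top, in another hole of the block, origin at its foot, a bystander to leave alone
- burr_yellow: A burr of the same sizes with a yellow band and a small dark cylinder on top, in another hole of the block, origin at its foot, a bystander to leave alone
- block: Light wooden block, 56 x 168 x 26 mm, fixed, with three blind holes of 12.5 mm on its long (y) axis at y = -52, 0 and +52 mm, 20 mm deep. Origin under its centre; z up.
- holder: Upright holder, screwed down: blue round foot of 96 mm diameter, 10 mm high at its rim, a column of 44 mm diameter up to 38 mm, a 33 mm neck to 50 mm, then the brass nut, and the steel collet on top. Origin under its centre, z up.
- mouth (a point): Point on the holder's axis at the height of the collet's flat end face, 86 mm up. The steel collet (18 mm wide, bore 11 mm, 12 mm proud of the nut) is not here exactly: its bore is off by 2.8 to 3.8 mm along the holder's +y and by up to 4 mm either way along its x, anew each time: find it by feel or sight. The foot slips in within about 1.3 mm of its centre; at 20 N the collet yields sideways.
- nut_mid (a point): Point on the holder's axis at mid-height of the brass nut: round, knurled, 36 mm across, 50 to 74 mm up. Its axis lies 3 mm from the bore's, towards the holder's -y. Clockwise from above tightens and it stays as left. Drag 0.15 N m; after 0.4 to 1.2 rad (anew each time) the cam inside bites and the torque climbs by 0.4 N m per rad. Firm is 0.1 to 0.2 N m of climb; over 0.27 is overtight.
- oil: Tall amber glass bottle, 64 mm diameter, 170 mm tall, a bystander to leave alone
- thinner: Clear glass bottle, 48 mm diameter, 110 mm tall, a bystander to leave alone
- varnish: Green glass jar, 52 mm diameter, 80 mm tall, a bystander to leave alone
- brush: Paint brush lying to the right, a bystander to leave alone
- knife: Palette knife lying to the left, 200 mm long, a bystander to leave alone
- rubber_block: White eraser block, 50 x 30 x 18 mm, lying flat, a bystander to leave alone

How it is judged:
By the outcome, as a careful person would: the job done as asked, in the order asked, and still so for the second after the job is handed in, with the robot touching nothing.
It also fails if it takes over 67 s, if anything falls off the work surface, if the arm or the gripper's body presses on something with over 40 N, if the wrist force passes 120 N, or if a joint passes its speed limit or range.

## Working session

There is one attempt and no reset: what is moved stays moved. The work goes in short steps, Python scripts to look and compute and a shell command to move; the robot and the scene stay as the last step left them, time stands still between calls to the robot, and variables do not carry over. Pictures are saved under pics/ and viewed, about 8 in all and at most 12, crops included, and the job is handed in when it is done.

```bash
mkdir -p pics
python3 - <<'E'
from plant import env
import cv2,numpy as np
o=env.get_obs()
print({k:np.round(v,4).tolist() for k,v in o.items()})
for n in("side","top"):
    p,d=env.capture(n); cv2.imwrite(f"pics/{n}0.png",p); np.savez(f"pics/{n}0.npz",p=p,d=d)
    c=env.get_calibration(n); print(n,np.round(c["camera_matrix"],1).tolist(),np.round(c["cam_to_world"],3).tolist(), [k for k in c])
E
```

```text
{'time_s': 0.0, 'joints': [-1.4114, 0.1311, 1.4893, 0.0, 1.523, -0.0854], 'qd': [-0.0001, -0.0008, 0.0016, -0.002, -0.0009, -0.0009], 'effort': [-0.0002, -56.9409, -50.0553, -0.0, 0.0151, -0.0], 'ee_pos': [0.1454, -0.5816, 0.2303], 'tool_rot': [1.0282, 1.3165, -1.0262], 'contact_force': [-0.5231, 0.045, -0.3854], 'wrist_torque': [-0.0331, 0.0224, -0.0276], 'width': 0.0855}
side [[409.5, 0.0, 315.8], [0.0, 409.5, 199.3], [0.0, 0.0, 1.0]] [[-0.974, 0.146, -0.172, 0.445], [-0.225, -0.616, 0.754, 0.863], [0.004, 0.774, 0.633, 0.814], [0.0, 0.0, 0.0, 1.0]] ['camera_matrix', 'cam_to_world']
top [[479.5, 0.0, 311.4], [0.0, 479.5, 201.6], [0.0, 0.0, 1.0]] [[0.029, 0.993, -0.115, 0.501], [-0.999, 0.031, 0.016, 0.007], [0.02, 0.115, 0.993, 1.228], [0.0, 0.0, 0.0, 1.0]] ['camera_matrix', 'cam_to_world']
```

View pics/top0.png

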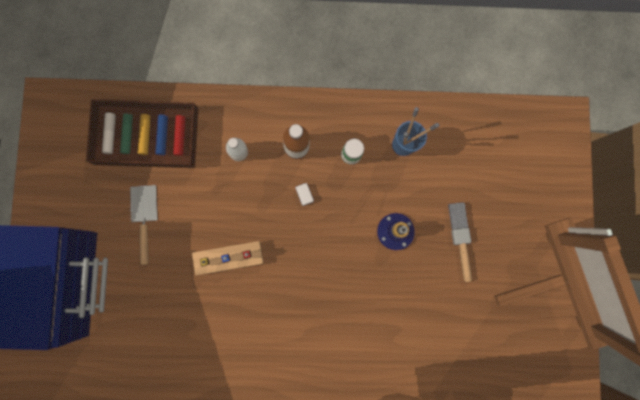

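View pics/side0.png

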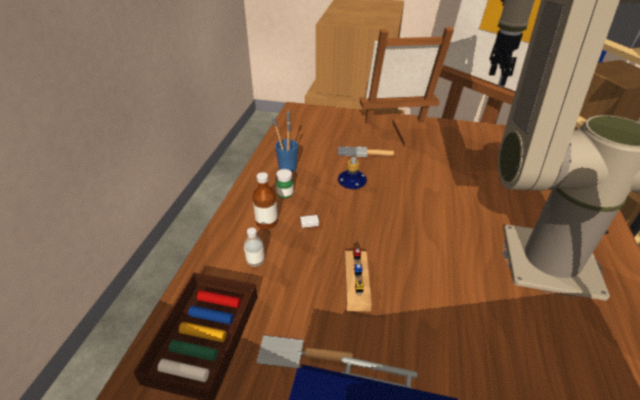

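```bash
cat > h.py <<'E'
from plant import env
import cv2,numpy as np
def ray(n,u,v):
    c=env.get_calibration(n);K=c["camera_matrix"];T=np.array(c["cam_to_world"])
    d=np.array([(u-K[0][2])/K[0][0],-(v-K[1][2])/K[1][1],-1.0]); return T[:3,3],T[:3,:3]@d
def onz(n,u,v,z):
    o,d=ray(n,u,v); return o+d*(z-o[2])/d[2]
def proj(n,P):
    c=env.get_calibration(n);K=np.array(c["camera_matrix"]);T=np.array(c["cam_to_world"])
    q=T[:3,:3].T@(np.array(P)-T[:3,3]); q=q*[1,-1,-1]; return (K@q)[:2]/q[2]
def crop(p,u,v,w=40,h=30,s=10):
    u,v=int(u),int(v); return cv2.resize(p[v-h//2:v+h//2,u-w//2:u+w//2],None,fx=s,fy=s,interpolation=cv2.INTER_CUBIC)
E
python3 - <<'E'
from h import *
t=np.load("pics/top0.npz")["p"];s=np.load("pics/side0.npz")["p"]
a=np.hstack([crop(t,398,231,50,50,8),crop(t,228,258,50,50,8)]);
cv2.imwrite("pics/c1.png",a); 
b=np.hstack([crop(s,352,168,40,60,10),crop(s,357,278,40,60,10)]);cv2.imwrite("pics/c2.png",b)
hs=cv2.cvtColor(t,cv2.COLOR_BGR2HSV)
def blob(im,lo,hi,box):
    m=cv2.inRange(cv2.cvtColor(im,cv2.COLOR_BGR2HSV),lo,hi);z=np.zeros_like(m);x0,y0,x1,y1=box;z[y0:y1,x0:x1]=m[y0:y1,x0:x1]
    M=cv2.moments(z,True);return M["m10"]/max(M["m00"],1),M["m01"]/max(M["m00"],1),M["m00"]
f=blob(t,(105,100,20),(130,255,255),(370,205,425,260));print("foot",f)
m=cv2.inRange(hs,(105,100,20),(130,255,255));z=np.zeros_like(m);z[205:260,370:425]=m[205:260,370:425]
cs=max(cv2.findContours(z,0,1)[0],key=cv2.contourArea);e=cv2.fitEllipse(cs);print(e,onz("top",*e[0],.008))
bl=blob(t,(105,120,40),(130,255,255),(190,240,265,275));print("blueband",bl,onz("top",*bl[:2],.055))
m=cv2.inRange(hs,(8,30,120),(28,160,255));z=np.zeros_like(m);z[235:280,185:270]=m[235:280,185:270]
print([onz("top",u,v,.026).round(3).tolist() for u,v in [(193,251),(260,243),(262,265),(195,274)]])
E
```

```text
foot (392.5, 232.1193181818182, 528.0)
((395.5747375488281, 231.15782165527344), (30.54257583618164, 32.32265853881836), 66.68546295166016) [ 0.57292091 -0.23024271  0.008     ]
blueband (227.33333333333334, 258.0, 3.0) [0.49308479 0.18694249 0.055     ]
[[0.508, 0.277, 0.026], [0.532, 0.112, 0.026], [0.478, 0.105, 0.026], [0.451, 0.269, 0.026]]
```

View pics/c1.png

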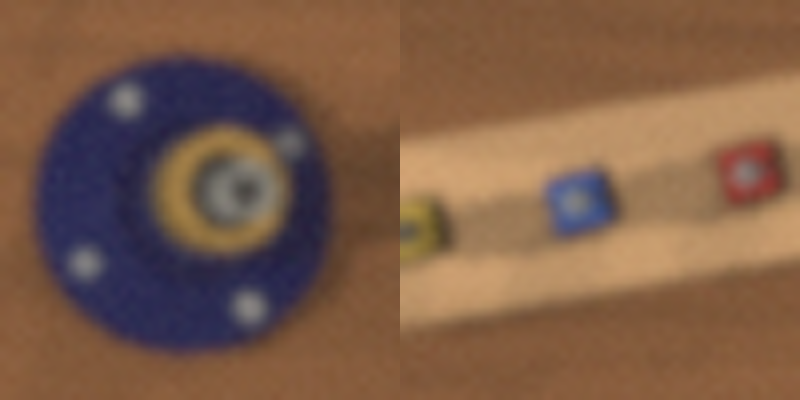

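View pics/c2.png

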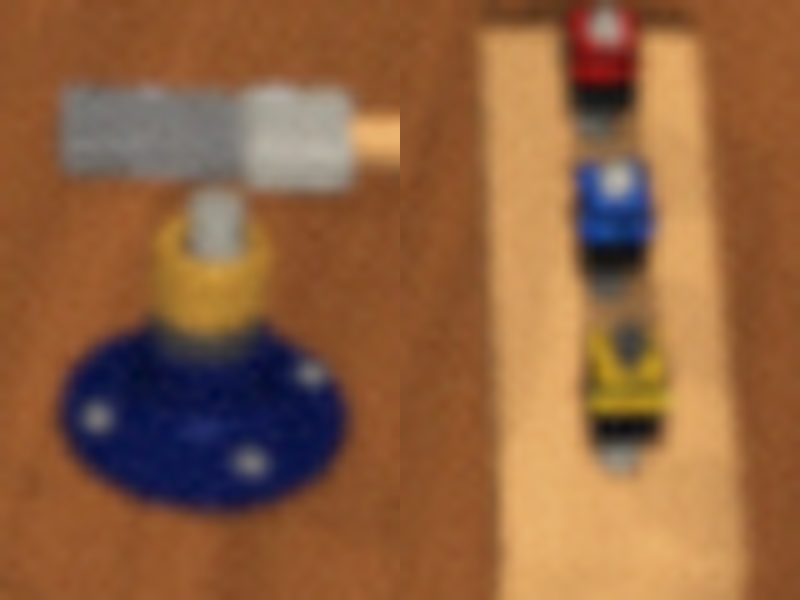

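Run:
```python
from h import *
from scipy.spatial.transform import Rotation as R
def T(cx,cy,ox,oy,s): return ox+(cx+.5)/s-.5, oy+(cy+.5)/s-.5
t1=lambda x,y:T(x,y,373,206,8); t2=lambda x,y:T(x-400,y,203,233,8)
pr=lambda n,v:print(n,(1000*v).round(1))
def lsq(a,b):
    A=[];B=[]
    for o,d in(a,b):
        d=d/np.linalg.norm(d);M=np.eye(3)-np.outer(d,d);A.append(M);B.append(M@o)
    x,*_=np.linalg.lstsq(np.vstack(A),np.hstack(B),rcond=None);return x
pr("foot",onz("top",*t1(185,205),.010))
b=[onz("top",*t1(*q),.011) for q in[(126,101),(86,263),(250,308),(290,142)]]
for q in b: pr("bolt",q)
c=np.mean(b,0);pr("boltc",c)
print("bolt angles",[np.degrees(np.arctan2(q[1]-c[1],q[0]-c[0])).round(1) for q in b])
pr("bore top",onz("top",*t1(245,190),.086));pr("nut top",onz("top",*t1(221,189),.074))
sc=lambda x,y,ox,oy:T(x,y,ox,oy,10)
pr("bore side",onz("side",*sc(218,197,332,138),.086))
pr("bore 2view",lsq(ray("top",*t1(245,190)),ray("side",*sc(218,197,332,138))))
pr("foot side",onz("side",*sc(205,410,332,138),.010))
pr("ball top",onz("top",*t2(577,203),.0635));
pr("band top",onz("top",*t2(577,203),.060));
pr("ball side",onz("side",*sc(617-400,180,337,248),.0635))
pr("ball 2v",lsq(ray("top",*t2(577,203)),ray("side",*sc(217,180,337,248))))
for q in[(420,230),(748,173)]: pr("yel/red",onz("top",*t2(*q),.0635))
o=env.get_obs();print(R.from_rotvec(o["tool_rot"]).as_matrix().round(3).tolist())
```

```text
foot [ 572.7 -230.1   10. ]
bolt [ 605.3 -210.8   11. ]
bolt [ 553.3 -198.6   11. ]
bolt [ 540.6 -250.9   11. ]
bolt [ 593.8 -263.4   11. ]
boltc [ 573.3 -230.9   11. ]
bolt angles [np.float64(32.1), np.float64(121.6), np.float64(-148.5), np.float64(-57.7)]
bore top [ 573.2 -233.3   86. ]
nut top [ 574.1 -228.5   74. ]
bore side [ 573.2 -240.3   86. ]
bore 2view [ 572.6 -232.2   91.4]
foot side [ 570.9 -228.4   10. ]
ball top [493.1 192.   63.5]
band top [493.1 192.5  60. ]
ball side [491.8 191.3  63.5]
ball 2v [492.4 191.9  64. ]
yel/red [483.7 238.5  63.5]
yel/red [503.5 141.2  63.5]
[[-0.0, 0.97, 0.242], [0.002, 0.242, -0.97], [-1.0, 0.0, -0.002]]
```

```bash
cat > s.py <<'E'
from h import *
import sys
from scipy.spatial.transform import Rotation as R
o=env.get_obs();M=R.from_rotvec(o["tool_rot"]).as_matrix()
print("t",round(o["time_s"],2),"pos",(1000*o["ee_pos"]).round(1),"F",o["contact_force"].round(1),"Tq",o["wrist_torque"].round(3),"w",round(o["width"]*1000,1),"j6",o["joints"][5].round(2),"qd",np.abs(o["qd"]).max().round(3))
# yaw of tool z, tilt of tool x from straight down
print("yaw",np.degrees(np.arctan2(M[1,2],M[0,2])).round(1),"x",M[:,0].round(4))
if len(sys.argv)>4:
    tgt=np.array(list(map(float,sys.argv[1:4])));yaw=np.radians(float(sys.argv[4]))
    z=np.array([np.cos(yaw),np.sin(yaw),0]);x=np.array([0,0,-1.]);G=np.column_stack([x,np.cross(z,x),z])
    print("delta mm",(M.T@(tgt-1000*o["ee_pos"])).round(1),"ang deg",np.degrees(R.from_matrix(M.T@G).as_rotvec()).round(1))
E
python3 -m jog '{"delta_pos":[[0,397,-294],[0,397,-294],[0,397,-294],[0,397,-294],[0,397,-294],[0,397,-294],[0,397,-294],[0,397,-294],[0,397,-294]],"angular":[[-10,0,0],[-20,0,0],[-30,0,0],[-40,0,0],[-50,0,0],[-60,0,0],[-60,0,0],[-60,0,0],[-60,0,0]],"jaw":[1,1,1,1,1,1,1,1,1]}'; python3 s.py 493 192 120 11.4
```

```text
time_s: 1.23
ee_pos: [0.4609, -0.1967, 0.2304]
tool_rot: [0.217, 1.561, -0.212]
contact_force: [-0.2, -0.5, -0.4]
width: 0.0856
t 1.23 pos [ 460.9 -196.7  230.4] F [-0.2 -0.5 -0.4] Tq [-0.011 -0.001  0.043] w 85.6 j6 -0.23 qd 0.076
yaw -15.7 x [-5.0e-04  2.9e-03 -1.0e+00]
delta mm [111.5 382.6 -73.9] ang deg [-27.1  -0.   -0.2]
```

```bash
python3 -m jog '{"delta_pos":[[0,60,-12],[0,120,-24],[0,180,-36],[20,240,-48],[50,300,-60],[80,350,-70],[111,383,-74],[111,383,-74],[111,383,-74]],"angular":[[-9,0,0],[-18,0,0],[-27,0,0],[-27,0,0],[-27,0,0],[-27,0,0],[-27,0,0],[-27,0,0],[-27,0,0]],"jaw":[1,1,1,1,1,0.6,0.6,0.6,0.6]}'; python3 s.py 493 192 40 11.4
python3 - <<'E'
from h import *
s,_=env.capture("side");t,_=env.capture("top")
cv2.imwrite("pics/a1.png",np.hstack([crop(s,357,275,80,100,5),crop(t,228,250,80,100,5)]))
E
```

```text
time_s: 2.35
ee_pos: [0.4931, 0.1913, 0.1207]
tool_rot: [-0.154, 1.566, 0.157]
contact_force: [-1.0, -0.6, 0.6]
width: 0.0515
t 2.35 pos [493.1 191.3 120.7] F [-1.  -0.6  0.6] Tq [0.036 0.007 0.   ] w 51.5 j6 0.07 qd 0.027
yaw 11.3 x [-7.0e-04  2.2e-03 -1.0e+00]
delta mm [80.7  0.5  0. ] ang deg [-0.1 -0.  -0.1]
```

View pics/a1.png

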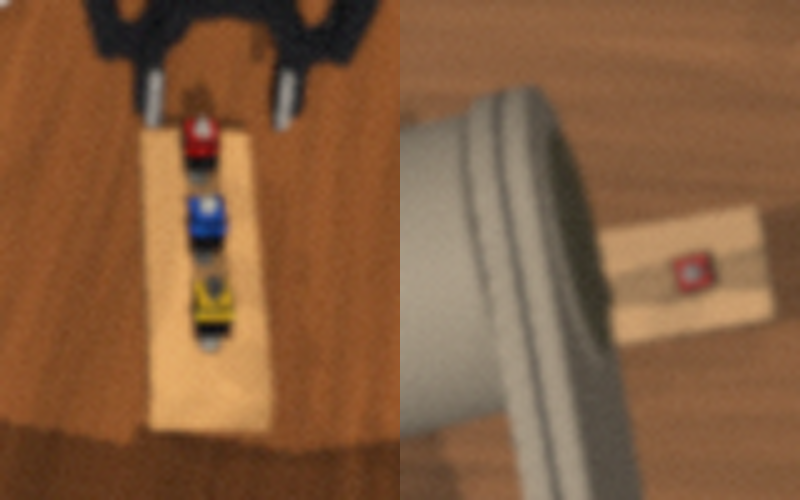

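```bash
python3 -m jog '{"delta_pos":[[30,0.5,0],[55,0.5,0],[72,0.5,0],[80,0.5,0],[80,0.5,0],[80,0.5,0],[80,0.5,0],[80,0.5,0],[80,0.5,0],[80,0.5,0],[80,0.5,0],[80,0.5,0]],"angular":[[0,0,0],[0,0,0],[0,0,0],[0,0,0],[0,0,0],[0,0,0],[0,0,0],[0,0,0],[0,0,0],[0,0,0],[0,0,0],[0,0,0]],"jaw":[0.6,0.6,0.6,0.6,0.6,0.2,0,0,0,0,0,0]}'; python3 s.py
```

```text
time_s: 3.95
ee_pos: [0.4946, 0.1921, 0.0429]
tool_rot: [-0.152, 1.562, 0.157]
contact_force: [-1.3, -0.9, 6.7]
width: 0.0163
t 3.95 pos [494.6 192.1  42.9] F [-1.3 -0.9  6.7] Tq [-0.245  0.419 -0.022] w 16.3 j6 0.07 qd 0.002
yaw 11.3 x [ 0.0027  0.0032 -1.    ]
```

```bash
python3 -m jog '{"delta_pos":[[-5,0,0],[-15,0,0],[-30,0,0],[-50,0,0],[-70,0,0],[-90,0,0],[-110,0,0],[-120,0,0],[-120,0,0]],"angular":[[0,0,0],[0,0,0],[0,0,0],[0,0,0],[0,0,0],[0,0,0],[0,0,0],[0,0,0],[0,0,0]],"jaw":[0,0,0,0,0,0,0,0,0]}'; python3 s.py 571 -232 175 11.3
python3 - <<'E'
from h import *
s,_=env.capture("side")
u,v=proj("side",[.493,.192,.17]);print(u,v)
cv2.imwrite("pics/a2.png",crop(s,u,v+10,64,60,10))
E
```

```text
time_s: 5.08
ee_pos: [0.4949, 0.1919, 0.1641]
tool_rot: [-0.152, 1.56, 0.157]
contact_force: [-0.1, -0.7, 0.2]
width: 0.0167
t 5.08 pos [494.9 191.9 164.1] F [-0.1 -0.7  0.2] Tq [ 0.022 -0.045  0.003] w 16.7 j6 0.07 qd 0.026
yaw 11.3 x [ 0.0048  0.0038 -1.    ]
delta mm [ -12.1 -430.6   -8.2] ang deg [-0.   0.3 -0.2]
360.9444768536555 233.93398730533403
```

View pics/a2.png

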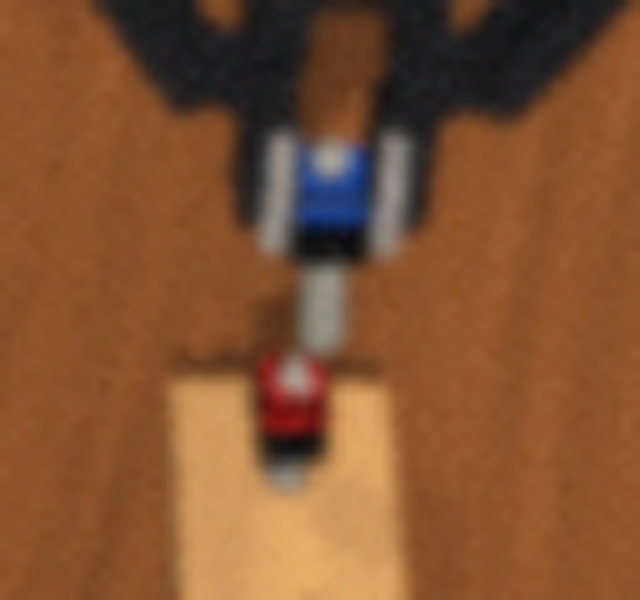

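```bash
python3 s.py 573.5 -233.5 145 11.3
python3 - <<'E'
from h import *
for z in(.127,.159,.181,.19):print(z,proj("side",[.4949,.1919,z]).round(1))
E
```

```text
t 5.12 pos [494.4 191.8 163.1] F [-0.1 -0.9 -0.4] Tq [ 0.012 -0.003  0.031] w 16.7 j6 0.07 qd 0.02
yaw 11.3 x [ 0.0032  0.0034 -1.    ]
delta mm [  16.9 -432.6   -5.5] ang deg [-0.   0.2 -0.2]
0.127 [358.8 247.1]
0.159 [359.8 237.3]
0.181 [360.5 230.2]
0.19 [360.8 227.3]
```

```bash
python3 -m jog '{"delta_pos":[[0,-55,-1],[0,-110,-1],[0,-165,-2],[0,-220,-3],[0,-275,-4],[0,-330,-5],[5,-385,-5],[12,-420,-5],[17,-432,-4],[17,-432,-4],[17,-432,-4],[17,-432,-4]],"angular":[[0,0.2,-0.2],[0,0.2,-0.2],[0,0.2,-0.2],[0,0.2,-0.2],[0,0.2,-0.2],[0,0.2,-0.2],[0,0.2,-0.2],[0,0.2,-0.2],[0,0.2,-0.2],[0,0.2,-0.2],[0,0.2,-0.2],[0,0.2,-0.2]],"jaw":[0,0,0,0,0,0,0,0,0,0,0,0]}'; python3 s.py 575 -233.5 135 11.3
python3 - <<'E'
from h import *
s,_=env.capture("side");np.savez("pics/a3.npz",s=s)
u,v=proj("side",[.574,-.233,.1]);print(u,v,int(u)-24,int(v)-30)
o=env.get_obs()["ee_pos"]
for dz in(.037,.005):print(proj("side",o-[0,0,dz]).round(1))
for z in(.086,.074):print(proj("side",[.575,-.2335,z]).round(1))
cv2.imwrite("pics/a3.png",crop(s,u,v,48,60,10))
E
```

```text
time_s: 6.62
ee_pos: [0.5751, -0.2314, 0.1453]
tool_rot: [-0.156, 1.564, 0.155]
contact_force: [0.1, -0.4, 0.2]
width: 0.0163
t 6.62 pos [ 575.1 -231.4  145.3] F [ 0.1 -0.4  0.2] Tq [-0.024 -0.065 -0.004] w 16.3 j6 -0.66 qd 0.004
yaw 11.4 x [ 9.e-04 -8.e-04 -1.e+00]
delta mm [10.3 -2.  -0.6] ang deg [0.1 0.  0.1]
353.0107392614661 154.76411948775328 329 124
[352.7 152.7]
[353.4 144. ]
[352.5 158.3]
[352.2 161.4]
```

View pics/a3.png

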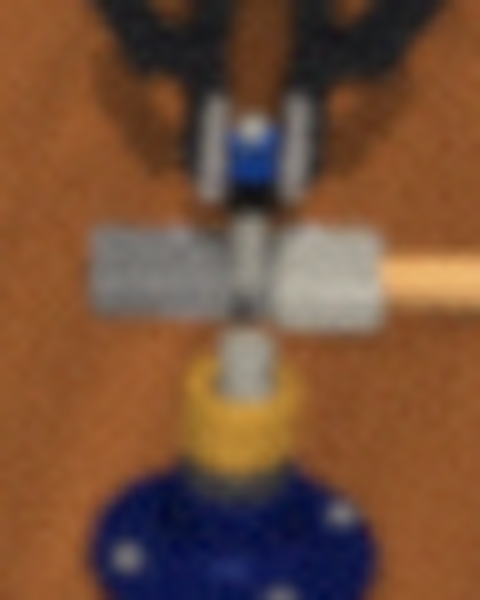

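```bash
python3 -m jog '{"delta_pos":[[8,-2,0],[14,-2,0],[17,-2,0],[18,-2,0],[19,-2,0],[20,-2,0],[20,-2,0]],"angular":[[0,0,0],[0,0,0],[0,0,0],[0,0,0],[0,0,0],[0,0,0],[0,0,0]],"jaw":[0,0,0,0,0,0,0]}'; python3 s.py 575 -233.5 110 11.3
python3 -m jog '{"delta_pos":[[1,0,0],[2,0,0],[3,0,0]],"angular":[[0,0,0],[0,0,0],[0,0,0]],"jaw":[0,0,0]}'; python3 s.py 575 -233.5 110 11.3
```

```text
time_s: 7.55
ee_pos: [0.5756, -0.2336, 0.1254]
tool_rot: [-0.156, 1.564, 0.155]
contact_force: [0.1, -0.2, 0.1]
width: 0.0165
t 7.55 pos [ 575.6 -233.6  125.4] F [ 0.1 -0.2  0.1] Tq [ 0.026 -0.021 -0.007] w 16.5 j6 -0.67 qd 0.002
yaw 11.3 x [ 1.1e-03 -9.0e-04 -1.0e+00]
delta mm [15.4  0.2 -0.6] ang deg [0.  0.  0.1]
time_s: 7.92
ee_pos: [0.5756, -0.2336, 0.1223]
tool_rot: [-0.156, 1.564, 0.155]
contact_force: [0.2, 0.1, 0.1]
width: 0.0165
t 7.92 pos [ 575.6 -233.6  122.3] F [0.2 0.1 0.1] Tq [-0.091  0.011  0.021] w 16.5 j6 -0.67 qd 0.011
yaw 11.3 x [ 1.1e-03 -9.0e-04 -1.0e+00]
delta mm [12.3  0.2 -0.6] ang deg [0.  0.  0.1]
```

```bash
python3 -m jog '{"delta_pos":[[1,0,0],[1.5,0,0]],"angular":[[0,0,0],[0,0,0]],"jaw":[0,0]}'; python3 s.py
python3 -m jog '{"delta_pos":[[1,0,0],[1.5,0,0]],"angular":[[0,0,0],[0,0,0]],"jaw":[0,0]}'; python3 s.py
```

```text
time_s: 8.18
ee_pos: [0.5757, -0.2339, 0.1214]
tool_rot: [-0.157, 1.564, 0.154]
contact_force: [-1.9, -0.2, 5.0]
width: 0.0166
t 8.18 pos [ 575.7 -233.9  121.4] F [-1.9 -0.2  5. ] Tq [-0.048  0.51   0.023] w 16.6 j6 -0.67 qd 0.005
yaw 11.3 x [ 0.0013 -0.0015 -1.    ]
time_s: 8.43
ee_pos: [0.5758, -0.2342, 0.1209]
tool_rot: [-0.157, 1.564, 0.154]
contact_force: [-4.7, -0.2, 9.8]
width: 0.0166
t 8.43 pos [ 575.8 -234.2  120.9] F [-4.7 -0.2  9.8] Tq [0.048 0.913 0.059] w 16.6 j6 -0.67 qd 0.004
yaw 11.3 x [ 0.0017 -0.002  -1.    ]
```

```bash
python3 -m jog '{"delta_pos":[[-1,0,0],[-1.5,0.3,-1.5],[-0.5,0.3,-1.5],[0.5,0.3,-1.5]],"angular":[[0,0,0],[0,0,0],[0,0,0],[0,0,0]],"jaw":[0,0,0,0]}'; python3 s.py
python3 -m jog '{"delta_pos":[[1,0,0],[1.5,0,0]],"angular":[[0,0,0],[0,0,0]],"jaw":[0,0]}'; python3 s.py
```

```text
time_s: 8.93
ee_pos: [0.5741, -0.234, 0.12]
tool_rot: [-0.157, 1.564, 0.154]
contact_force: [-0.1, -0.0, -1.0]
width: 0.0165
t 8.93 pos [ 574.1 -234.   120. ] F [-0.1 -0.  -1. ] Tq [-0.007 -0.022  0.005] w 16.5 j6 -0.67 qd 0.015
yaw 11.3 x [ 0.0015 -0.0018 -1.    ]
time_s: 9.18
ee_pos: [0.5741, -0.234, 0.1183]
tool_rot: [-0.157, 1.564, 0.154]
contact_force: [-0.5, -0.1, -1.3]
width: 0.0167
t 9.18 pos [ 574.1 -234.   118.3] F [-0.5 -0.1 -1.3] Tq [-0.031  0.056 -0.029] w 16.7 j6 -0.67 qd 0.006
yaw 11.3 x [ 0.0013 -0.0017 -1.    ]
```

```bash
python3 -m jog '{"delta_pos":[[2,0,-0.3],[4,0,-0.3],[6,0,-0.3],[8,0,-0.3]],"angular":[[0,0,0],[0,0,0],[0,0,0],[0,0,0]],"jaw":[0,0,0,0]}'; python3 s.py
python3 -m jog '{"delta_pos":[[2,0,0],[4,0,0],[6,0,0],[8,0,0]],"angular":[[0,0,0],[0,0,0],[0,0,0],[0,0,0]],"jaw":[0,0,0,0]}'; python3 s.py
```

```text
time_s: 9.68
ee_pos: [0.5738, -0.2341, 0.1101]
tool_rot: [-0.157, 1.564, 0.154]
contact_force: [0.9, 0.4, -0.5]
width: 0.017
t 9.68 pos [ 573.8 -234.1  110.1] F [ 0.9  0.4 -0.5] Tq [-0.053 -0.005 -0.025] w 17.0 j6 -0.67 qd 0.027
yaw 11.3 x [ 0.0012 -0.0016 -1.    ]
time_s: 10.18
ee_pos: [0.5738, -0.2341, 0.102]
tool_rot: [-0.157, 1.564, 0.154]
contact_force: [0.2, -0.2, 0.2]
width: 0.0165
t 10.18 pos [ 573.8 -234.1  102. ] F [ 0.2 -0.2  0.2] Tq [-0.066  0.059 -0.037] w 16.5 j6 -0.67 qd 0.028
yaw 11.3 x [ 0.0012 -0.0017 -1.    ]
```

Going in freely; bore centre ≈ (573.8, −234.1). Continue to the shoulder (TCP ≈ 90).

```bash
python3 -m jog '{"delta_pos":[[2,0,0],[4,0,0],[6,0,0],[8,0,0],[9,0,0]],"angular":[[0,0,0],[0,0,0],[0,0,0],[0,0,0],[0,0,0]],"jaw":[0,0,0,0,0]}'; python3 s.py
python3 -m jog '{"delta_pos":[[1,0,0],[2,0,0]],"angular":[[0,0,0],[0,0,0]],"jaw":[0,0]}'; python3 s.py
python3 -m jog '{"delta_pos":[[1,0,0],[1.5,0,0]],"angular":[[0,0,0],[0,0,0]],"jaw":[0,0]}'; python3 s.py
```

```text
time_s: 10.8
ee_pos: [0.5737, -0.2341, 0.0928]
tool_rot: [-0.157, 1.564, 0.154]
contact_force: [-1.6, 0.6, 0.9]
width: 0.0167
t 10.8 pos [ 573.7 -234.1   92.8] F [-1.6  0.6  0.9] Tq [-0.132  0.273  0.001] w 16.7 j6 -0.67 qd 0.011
yaw 11.3 x [ 9.0e-04 -1.7e-03 -1.0e+00]
time_s: 11.05
ee_pos: [0.5737, -0.2342, 0.0911]
tool_rot: [-0.157, 1.564, 0.154]
contact_force: [-4.8, 0.5, 6.4]
width: 0.0165
t 11.05 pos [ 573.7 -234.2   91.1] F [-4.8  0.5  6.4] Tq [0.153 0.751 0.006] w 16.5 j6 -0.67 qd 0.004
yaw 11.3 x [ 0.001  -0.0018 -1.    ]
time_s: 11.3
ee_pos: [0.5738, -0.2343, 0.091]
tool_rot: [-0.157, 1.564, 0.154]
contact_force: [-7.0, 2.7, 12.6]
width: 0.0165
t 11.3 pos [ 573.8 -234.3   91. ] F [-7.   2.7 12.6] Tq [ 0.407  1.319 -0.009] w 16.5 j6 -0.67 qd 0.002
yaw 11.3 x [ 0.0012 -0.002  -1.    ]
```

```bash
python3 -m jog '{"delta_pos":[[-2,0,0],[-2.5,0.2,-0.7],[-1.5,0.2,-0.7]],"angular":[[0,0,0],[0,0,0],[0,0,0]],"jaw":[0,0,0]}'; python3 s.py
python3 -m jog '{"delta_pos":[[1,0,0],[2,0,0]],"angular":[[0,0,0],[0,0,0]],"jaw":[0,0]}'; python3 s.py
python3 -m jog '{"delta_pos":[[1,0,0],[1.5,0,0]],"angular":[[0,0,0],[0,0,0]],"jaw":[0,0]}'; python3 s.py
```

```text
time_s: 11.68
ee_pos: [0.5733, -0.2342, 0.0925]
tool_rot: [-0.157, 1.564, 0.154]
contact_force: [0.0, 0.4, -0.9]
width: 0.0166
t 11.68 pos [ 573.3 -234.2   92.5] F [ 0.   0.4 -0.9] Tq [ 0.002 -0.042 -0.012] w 16.6 j6 -0.67 qd 0.013
yaw 11.3 x [ 0.0017 -0.0021 -1.    ]
time_s: 11.92
ee_pos: [0.5734, -0.2342, 0.0911]
tool_rot: [-0.157, 1.563, 0.154]
contact_force: [-4.8, 2.7, 9.1]
width: 0.0164
t 11.93 pos [ 573.4 -234.2   91.1] F [-4.8  2.7  9.1] Tq [0.34  0.637 0.039] w 16.4 j6 -0.67 qd 0.005
yaw 11.3 x [ 0.0019 -0.0021 -1.    ]
time_s: 12.18
ee_pos: [0.5735, -0.2342, 0.091]
tool_rot: [-0.157, 1.563, 0.154]
contact_force: [-6.2, 3.0, 14.2]
width: 0.0166
t 12.18 pos [ 573.5 -234.2   91. ] F [-6.2  3.  14.2] Tq [0.491 1.224 0.036] w 16.6 j6 -0.67 qd 0.004
yaw 11.4 x [ 0.002  -0.0022 -1.    ]
```

```bash
python3 -m jog '{"delta_pos":[[-1,0,0],[-1,0,0],[-1,0,0],[-1,0,0],[-1,0,0],[-1,0,0]],"angular":[[0,0,0],[0,0,0],[0,0,0],[0,0,0],[0,0,0],[0,0,0]],"jaw":[0,0.2,0.4,0.65,0.65,0.65]}'; python3 s.py 573.8 -230.8 50 11.3
python3 - <<'E'
from h import *
s,_=env.capture("side")
cv2.imwrite("pics/a4.png",crop(s,353,154,48,60,10))
E
```

```text
time_s: 12.92
ee_pos: [0.5735, -0.2342, 0.092]
tool_rot: [-0.157, 1.563, 0.154]
contact_force: [-0.0, 0.2, 0.6]
width: 0.0558
t 12.93 pos [ 573.5 -234.2   92. ] F [-0.   0.2  0.6] Tq [ 0.013 -0.014 -0.021] w 55.8 j6 -0.67 qd 0.003
yaw 11.3 x [ 0.0021 -0.0022 -1.    ]
delta mm [42.   3.4  0.9] ang deg [0.  0.1 0.1]
```

View pics/a4.png

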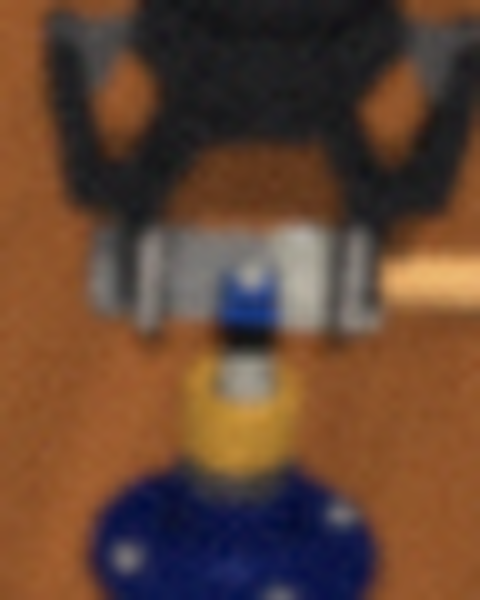

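```bash
python3 -m jog '{"delta_pos":[[6,2.8,2.1],[14,2.8,2.1],[22,2.8,2.1],[30,2.8,2.1],[38,2.8,2.1],[42,2.8,2.1],[42,2.8,2.1],[42,2.8,2.1]],"angular":[[0,0.1,0.1],[0,0.1,0.1],[0,0.1,0.1],[0,0.1,0.1],[0,0.1,0.1],[0,0.1,0.1],[0,0.1,0.1],[0,0.1,0.1]],"jaw":[0.65,0.65,0.65,0.65,0.65,0.65,0.65,0.65]}'; python3 s.py
python3 -m jog '{"delta_pos":[[0,0,0],[0,0,0],[0,0,0],[0,0,0],[0,0,0],[0,0,0]],"angular":[[0,0,0],[0,0,0],[0,0,0],[0,0,0],[0,0,0],[0,0,0]],"jaw":[0.45,0.35,0.25,0.2,0.2,0.2]}'; python3 s.py
```

```text
time_s: 13.98
ee_pos: [0.5754, -0.2313, 0.0504]
tool_rot: [-0.156, 1.565, 0.155]
contact_force: [0.5, -0.8, 0.8]
width: 0.0558
t 13.97 pos [ 575.4 -231.3   50.4] F [ 0.5 -0.8  0.8] Tq [ 0.025 -0.07   0.   ] w 55.8 j6 -0.66 qd 0.006
yaw 11.3 x [ 5.0e-04 -1.1e-03 -1.0e+00]
time_s: 14.72
ee_pos: [0.574, -0.2321, 0.0513]
tool_rot: [-0.157, 1.567, 0.154]
contact_force: [-11.8, -0.3, 9.3]
width: 0.0345
t 14.72 pos [ 574.  -232.1   51.3] F [-11.8  -0.3   9.3] Tq [-0.143  1.836  0.015] w 34.5 j6 -0.66 qd 0.002
yaw 11.3 x [-0.0021 -0.0019 -1.    ]
```

```bash
python3 -m jog '{"delta_pos":[[0,0,-0.2],[0,0,-0.2]],"angular":[[0,0,0],[0,0,0]],"jaw":[0.2,0.2]}'; python3 s.py
python3 -m jog '{"delta_pos":[[0,0,0],[0,0,0]],"angular":[[5,0,0],[5,0,0]],"jaw":[0.2,0.2]}'; python3 s.py
python3 -m jog '{"delta_pos":[[0,0,0],[0,0,0]],"angular":[[6,0,0],[6,0,0]],"jaw":[0.2,0.2]}'; python3 s.py
```

```text
time_s: 14.98
ee_pos: [0.5738, -0.2321, 0.0514]
tool_rot: [-0.157, 1.567, 0.154]
contact_force: [-1.1, 0.7, -0.3]
width: 0.0342
t 14.97 pos [ 573.8 -232.1   51.4] F [-1.1  0.7 -0.3] Tq [0.006 0.054 0.007] w 34.2 j6 -0.66 qd 0.004
yaw 11.3 x [-0.002  -0.0019 -1.    ]
time_s: 15.22
ee_pos: [0.5738, -0.2321, 0.0514]
tool_rot: [-0.089, 1.571, 0.086]
contact_force: [-0.5, -0.1, -0.2]
width: 0.0345
t 15.22 pos [ 573.8 -232.1   51.4] F [-0.5 -0.1 -0.2] Tq [ 0.009  0.078 -0.192] w 34.5 j6 -0.58 qd 0.046
yaw 6.4 x [-0.002 -0.002 -1.   ]
time_s: 15.48
ee_pos: [0.5738, -0.2321, 0.0514]
tool_rot: [-0.008, 1.573, 0.005]
contact_force: [-0.8, 0.4, -0.7]
width: 0.0347
t 15.47 pos [ 573.8 -232.1   51.4] F [-0.8  0.4 -0.7] Tq [ 0.005  0.063 -0.174] w 34.7 j6 -0.47 qd 0.047
yaw 0.5 x [-0.0021 -0.0019 -1.    ]
```

```bash
for k in 1; do
python3 -m jog '{"delta_pos":[[0,0,0],[0,0,0]],"angular":[[6,0,0],[6,0,0]],"jaw":[0.2,0.2]}' >/dev/null; python3 s.py
python3 -m jog '{"delta_pos":[[0,0,0],[0,0,0]],"angular":[[6,0,0],[6,0,0]],"jaw":[0.2,0.2]}'>/dev/null; python3 s.py
python3 -m jog '{"delta_pos":[[0,0,0],[0,0,0]],"angular":[[6,0,0],[6,0,0]],"jaw":[0.2,0.2]}'>/dev/null; python3 s.py
done
```

```text
t 15.72 pos [ 573.9 -232.1   51.5] F [-0.5 -0.4 -1.2] Tq [ 0.011  0.03  -0.161] w 34.7 j6 -0.37 qd 0.04
yaw -5.3 x [-0.002 -0.002 -1.   ]
t 15.97 pos [ 573.9 -232.1   51.4] F [-0.2 -1.1 -0. ] Tq [ 0.016  0.072 -0.15 ] w 34.4 j6 -0.27 qd 0.038
yaw -11.1 x [-0.0021 -0.0019 -1.    ]
t 16.23 pos [ 573.9 -232.1   51.4] F [-0.9  0.1  0.1] Tq [-0.032  0.092 -0.13 ] w 34.6 j6 -0.17 qd 0.035
yaw -16.9 x [-0.002  -0.0019 -1.    ]
```

```bash
python3 -m jog '{"delta_pos":[[0,0,0],[0,0,0]],"angular":[[6,0,0],[6,0,0]],"jaw":[0.2,0.2]}' >/dev/null; python3 s.py
python3 -m jog '{"delta_pos":[[0,0,0],[0,0,0]],"angular":[[6,0,0],[6,0,0]],"jaw":[0.2,0.2]}'>/dev/null; python3 s.py
```

```text
t 16.48 pos [ 573.9 -232.1   51.4] F [-0.6  0.8  0.3] Tq [-0.034  0.116 -0.141] w 34.5 j6 -0.07 qd 0.036
yaw -22.6 x [-0.002  -0.0019 -1.    ]
t 16.73 pos [ 573.9 -232.1   51.4] F [-0.9 -0.8  0.7] Tq [-0.04   0.081 -0.131] w 34.3 j6 0.03 qd 0.034
yaw -28.4 x [-0.002  -0.0018 -1.    ]
```

```bash
python3 -m jog '{"delta_pos":[[0,0,0],[0,0,0]],"angular":[[6,0,0],[6,0,0]],"jaw":[0.2,0.2]}' >/dev/null; python3 s.py
python3 -m jog '{"delta_pos":[[0,0,0],[0,0,0]],"angular":[[6,0,0],[6,0,0]],"jaw":[0.2,0.2]}'>/dev/null; python3 s.py
```

```text
t 16.98 pos [ 573.9 -232.1   51.4] F [ 0.1 -0.5 -0.6] Tq [ 0.02   0.084 -0.15 ] w 34.2 j6 0.13 qd 0.034
yaw -34.2 x [-0.0019 -0.0017 -1.    ]
t 17.23 pos [ 573.9 -232.1   51.4] F [-1.3 -0.  -0.5] Tq [ 0.032  0.153 -0.157] w 34.3 j6 0.23 qd 0.034
yaw -39.9 x [-0.0019 -0.0017 -1.    ]
```

```bash
python3 -m jog '{"delta_pos":[[0,0,0],[0,0,0]],"angular":[[6,0,0],[6,0,0]],"jaw":[0.2,0.2]}' >/dev/null; python3 s.py
python3 -m jog '{"delta_pos":[[0,0,0],[0,0,0]],"angular":[[6,0,0],[6,0,0]],"jaw":[0.2,0.2]}'>/dev/null; python3 s.py
```

```text
t 17.48 pos [ 573.9 -232.1   51.4] F [-0.8 -0.1  0.1] Tq [-0.023  0.052 -0.08 ] w 34.7 j6 0.33 qd 0.035
yaw -45.6 x [-0.0018 -0.0017 -1.    ]
t 17.73 pos [ 574.  -232.1   51.4] F [-0.2  0.  -0.7] Tq [ 0.033  0.021 -0.16 ] w 34.7 j6 0.43 qd 0.035
yaw -51.4 x [-0.0018 -0.0017 -1.    ]
```

```bash
python3 -m jog '{"delta_pos":[[0,0,0],[0,0,0]],"angular":[[6,0,0],[6,0,0]],"jaw":[0.2,0.2]}' >/dev/null; python3 s.py
python3 -m jog '{"delta_pos":[[0,0,0],[0,0,0]],"angular":[[6,0,0],[6,0,0]],"jaw":[0.2,0.2]}'>/dev/null; python3 s.py
```

```text
t 17.98 pos [ 574.  -232.2   51.4] F [-0.2 -1.6 -0.6] Tq [ 0.018  0.088 -0.13 ] w 34.5 j6 0.53 qd 0.035
yaw -57.1 x [-0.0017 -0.0017 -1.    ]
t 18.23 pos [ 574.  -232.2   51.4] F [-0.3 -0.7 -2.1] Tq [0.003 0.029 0.005] w 34.2 j6 0.63 qd 0.033
yaw -62.9 x [-0.0016 -0.0017 -1.    ]
```

```bash
cat > tq.py <<'E'
from h import *
a=[]
for i in range(6):
    o=env.get_obs();a.append([*o["wrist_torque"],o["effort"][5],*o["contact_force"]]);env.capture("side")
a=np.array(a);print("Tz",a[:,2].round(3),"mean",a.mean(0).round(3),"eff6",a[:,3].round(3),"j6",o["joints"][5].round(4))
E
python3 tq.py
```

```text
Tz [ 0.005 -0.03   0.033  0.078  0.097  0.166] mean [ 0.028 -0.01   0.058  0.241  0.432 -1.089 -1.279] eff6 [0.945 0.293 0.053 0.016 0.048 0.094] j6 0.6347
```

```bash
python3 tq.py; python3 tq.py
```

```text
Tz [0.186 0.273 0.229 0.209 0.295 0.205] mean [-0.026 -0.024  0.233  0.204  0.989 -0.708 -1.66 ] eff6 [0.137 0.173 0.201 0.224 0.242 0.249] j6 0.6365
Tz [0.285 0.266 0.28  0.253 0.266 0.324] mean [-0.059 -0.062  0.279  0.256  0.694 -1.487 -1.973] eff6 [0.251 0.254 0.256 0.258 0.259 0.26 ] j6 0.637
```

```bash
python3 -m jog '{"delta_pos":[[0,0,0],[0,0,0],[0,0,0],[0,0,0]],"angular":[[1,0,0],[2,0,0],[3,0,0],[3,0,0]],"jaw":[0.2,0.2,0.2,0.2]}'>/dev/null; python3 tq.py; python3 tq.py;python3 tq.py; python3 s.py
```

```text
Tz [0.071 0.063 0.048 0.098 0.032 0.064] mean [-0.059 -0.098  0.063  0.119  1.269 -1.428 -1.959] eff6 [0.285 0.147 0.09  0.07  0.063 0.061] j6 0.6893
Tz [ 0.025  0.037 -0.032  0.043  0.02   0.01 ] mean [-0.041 -0.097  0.017  0.059  0.795 -1.138 -1.82 ] eff6 [0.06  0.059 0.059 0.058 0.058 0.058] j6 0.6894
Tz [ 0.031  0.055 -0.     0.136  0.063  0.032] mean [-0.068 -0.072  0.053  0.057  0.78  -1.161 -1.77 ] eff6 [0.058 0.058 0.057 0.057 0.057 0.057] j6 0.6893
t 20.52 pos [ 574.  -232.2   51.4] F [ 0.7 -1.7 -1.3] Tq [-0.057 -0.009  0.05 ] w 34.2 j6 0.69 qd 0.002
yaw -66.1 x [-0.0017 -0.0017 -1.    ]
```

```bash
python3 -m jog '{"delta_pos":[[0,0,0],[0,0,0],[0,0,0],[0,0,0],[0,0,0],[0,0,0]],"angular":[[0,0,0],[0,0,0],[0,0,0],[0,0,0],[0,0,0],[0,0,0]],"jaw":[0.3,0.4,0.5,0.65,0.65,0.65]}'>/dev/null; python3 s.py
python3 -m jog '{"delta_pos":[[-10,0,0],[-25,0,0],[-45,0,0],[-70,0,0],[-100,0,0],[-130,0,0],[-150,0,0],[-150,0,0],[-150,0,0]],"angular":[[0,0,0],[0,0,0],[0,0,0],[0,0,0],[0,0,0],[0,0,0],[0,0,0],[0,0,0],[0,0,0]],"jaw":[0.65,0.65,0.65,0.65,0.65,0.65,0.65,0.65,0.65]}'>/dev/null; python3 s.py
python3 - <<'E'
from h import *
s,_=env.capture("side")
cv2.imwrite("pics/a5.png",np.hstack([crop(s,353,154,40,60,10),crop(s,357,278,40,60,10)]))
E
```

```text
t 21.27 pos [ 574.1 -232.2   51.6] F [0.5 0.1 0.1] Tq [ 0.05  -0.016  0.01 ] w 55.3 j6 0.69 qd 0.002
yaw -66.1 x [-0.0015 -0.0018 -1.    ]
t 22.4 pos [ 573.8 -231.7  200.5] F [0.4 0.3 0.1] Tq [-0.005  0.067 -0.023] w 55.4 j6 0.69 qd 0.016
yaw -66.1 x [-0.0027 -0.0011 -1.    ]
```

View pics/a5.png

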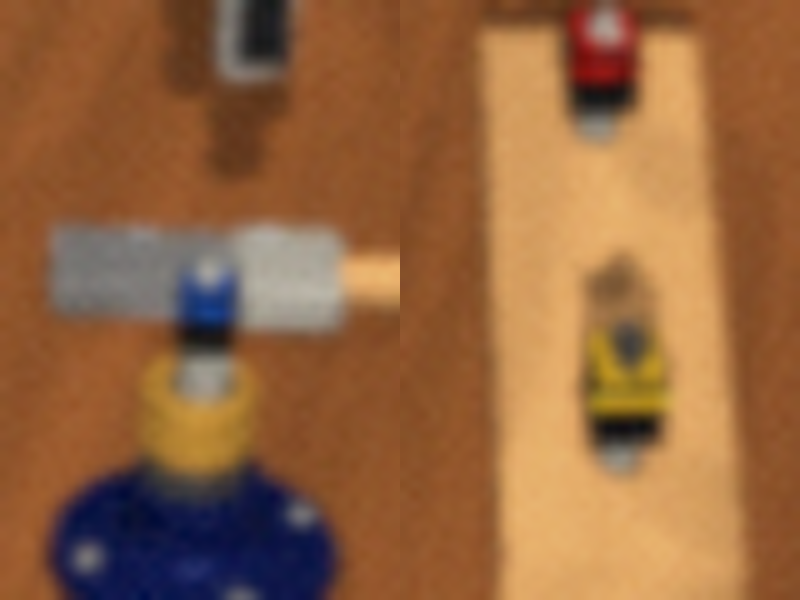

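Run:
```python
from h import *
s,_=env.capture("side");s0=np.load("pics/side0.npz")["p"]
for n,P in dict(balltop=[.5738,-.234,.116],sleevebot=[.5738,-.225,.086],nuttop=[.5738,-.225,.074],foot_front=[.574,-.183,.01]).items():print(n,proj("side",P).round(1))
for r in range(145,170):print(r,s[r,352:356].mean(0).round(),s0[r,352:356].mean(0).round())
print((cv2.absdiff(s,s0).max(2)>60).sum())
```

```text
balltop [353.4 150.3]
sleevebot [352.4 159.8]
nuttop [352.2 162.9]
foot_front [348.9 186.6]
145 [ 47.  86. 145.] [ 45.  84. 143.]
146 [ 65.  96. 142.] [ 65.  95. 141.]
147 [ 97. 111. 134.] [ 94. 109. 132.]
148 [114. 120. 127.] [114. 119. 127.]
149 [124. 128. 130.] [116. 121. 123.]
150 [138. 138. 139.] [118. 120. 123.]
151 [147. 135. 130.] [120. 122. 125.]
152 [136. 102.  88.] [118. 121. 122.]
153 [122.  67.  44.] [116. 118. 122.]
154 [119.  58.  28.] [107. 112. 116.]
155 [122.  58.  28.] [ 94. 102. 113.]
156 [66. 35. 25.] [ 84. 102. 127.]
157 [26. 22. 26.] [108. 128. 146.]
158 [37. 41. 47.] [129. 144. 153.]
159 [81. 90. 96.] [135. 148. 155.]
160 [124. 137. 144.] [134. 149. 153.]
161 [134. 147. 154.] [132. 145. 151.]
162 [126. 142. 152.] [130. 146. 154.]
163 [112. 140. 159.] [117. 143. 161.]
164 [ 82. 142. 182.] [ 84. 144. 182.]
165 [ 62. 145. 195.] [ 62. 146. 195.]
166 [ 53. 138. 188.] [ 52. 135. 186.]
167 [ 52. 134. 182.] [ 48. 128. 178.]
168 [ 53. 133. 183.] [ 50. 130. 178.]
169 [ 52. 131. 181.] [ 51. 128. 176.]
19846
```

```bash
python3 s.py 573.8 -234.1 121 -66; python3 -m jog '{"delta_pos":[[0,0,0],[20,0,0],[40,0,0],[55,0,0],[60,0,0],[60,0,0],[60,0,0]],"angular":[[0,0,0],[0,0,0],[0,0,0],[0,0,0],[0,0,0],[0,0,0],[0,0,0]],"jaw":[0,0,0,0,0,0,0]}'>/dev/null; python3 s.py 573.8 -234.1 121 -66
```

```text
t 22.5 pos [ 573.5 -231.5  199.7] F [ 0.1  0.3 -0.1] Tq [0.028 0.019 0.019] w 55.7 j6 0.69 qd 0.002
yaw -66.1 x [-4.1e-03 -5.0e-04 -1.0e+00]
delta mm [78.7 -0.4  2.6] ang deg [-0.1 -0.1  0.2]
t 23.38 pos [ 573.8 -231.8  140.6] F [ 0.3 -1.1  1.1] Tq [-0.033 -0.035 -0.047] w 0.3 j6 0.69 qd 0.004
yaw -66.1 x [-0.0027 -0.0012 -1.    ]
delta mm [19.6 -0.8  2.1] ang deg [-0.1 -0.   0.2]
```

```bash
python3 -m jog '{"delta_pos":[[6,-0.8,2.1],[12,-0.8,2.1],[17,-0.8,2.1],[19,-0.8,2.1],[19,-0.8,2.1]],"angular":[[0,0,0.2],[0,0,0.2],[0,0,0.2],[0,0,0.2],[0,0,0.2]],"jaw":[0,0,0,0,0]}'>/dev/null; python3 s.py
python3 -m jog '{"delta_pos":[[1,0,0],[2,0,0],[2,0,0]],"angular":[[0,0,0],[0,0,0],[0,0,0]],"jaw":[0,0,0]}'>/dev/null; python3 s.py
```

```text
t 24.0 pos [ 573.7 -234.   121.3] F [-0.1 -0.5 -0.1] Tq [0.025 0.024 0.052] w 0.2 j6 0.68 qd 0.007
yaw -66.1 x [-0.e+00  5.e-04 -1.e+00]
t 24.38 pos [ 573.7 -234.   119.3] F [0.3 0.2 0.5] Tq [0.002 0.003 0.064] w -0.1 j6 0.68 qd 0.003
yaw -66.1 x [ 0.e+00  4.e-04 -1.e+00]
```

```bash
python3 -m jog '{"delta_pos":[[0.8,0,0],[0.8,0,0]],"angular":[[0,0,0],[0,0,0]],"jaw":[0,0]}'>/dev/null; python3 s.py
python3 -m jog '{"delta_pos":[[0.8,0,0],[0.8,0,0]],"angular":[[0,0,0],[0,0,0]],"jaw":[0,0]}'>/dev/null; python3 s.py
```

```text
t 24.62 pos [ 573.6 -233.9  118.4] F [ 0.4 -0.2  0.6] Tq [-0.05   0.006 -0.069] w 0.1 j6 0.68 qd 0.002
yaw -66.1 x [-1.e-04  6.e-04 -1.e+00]
t 24.88 pos [ 573.6 -233.9  117.5] F [-0.1 -0.8  0.4] Tq [-0.008 -0.047 -0.   ] w -0.3 j6 0.68 qd 0.001
yaw -66.1 x [-2.e-04  6.e-04 -1.e+00]
```

```bash
python3 -m jog '{"delta_pos":[[0.7,0,0],[0.7,0,0]],"angular":[[0,0,0],[0,0,0]],"jaw":[0,0]}'>/dev/null; python3 s.py
python3 -m jog '{"delta_pos":[[0.6,0,0],[0.6,0,0]],"angular":[[0,0,0],[0,0,0]],"jaw":[0,0]}'>/dev/null; python3 s.py
```

```text
t 25.12 pos [ 573.5 -233.9  116.7] F [-0.7  0.3 -0.3] Tq [-0.007 -0.014  0.011] w 0.6 j6 0.68 qd 0.002
yaw -66.1 x [-4.e-04  7.e-04 -1.e+00]
t 25.38 pos [ 573.6 -233.9  116.2] F [ 0.8 -0.1  1.2] Tq [0.014 0.034 0.036] w 0.2 j6 0.68 qd 0.001
yaw -66.1 x [-2.e-04  6.e-04 -1.e+00]
```

Burr top is at ≈116 mm, as a fully seated burr must be. Retract and hand in.

```bash
python3 -m jog '{"delta_pos":[[-10,0,0],[-30,0,0],[-60,0,0],[-80,0,0],[-80,0,0],[-80,0,0]],"angular":[[0,0,0],[0,0,0],[0,0,0],[0,0,0],[0,0,0],[0,0,0]],"jaw":[0,0,0,0,0,0]}'>/dev/null; python3 s.py; python3 -c "
from plant import env
print(env.job_done())"
```

```text
t 26.12 pos [ 573.2 -233.8  195.5] F [-0.1 -0.3 -0.1] Tq [ 0.082  0.075 -0.016] w -0.0 j6 0.68 qd 0.017
yaw -66.1 x [-0.0011  0.001  -1.    ]
the job is handed in; nothing more can be done
None
```

The blue-banded burr is fully home in the collet, the nut is tightened, and the job was handed in at about 26 s with the gripper clear of everything. I viewed 9 pictures.

- **Insertion:** I found the bore by feel. The first touch was about 10 N; I then shifted about 2 mm, and the shank slid in freely to a sharp stop at the shoulder. The highest seating force was about 14 N vertical and 7 N sideways.
- **Seated height:** A light fingertip touch, after the nut was tightened, put the burr's top at about 116 mm. A burr that is fully home should be at 116 mm. Pixel edges in the side view suggested it sat 2 to 5 mm high, but at about 4 mm per pixel I trusted the touch.
- **Nut:** I turned it about 77° clockwise. Torque readings taken while turning were distorted by the motion, so I used settled ones: about 0.26–0.28 N m at 74°, and 0.06 N m held at 77°. With the stated 0.15 N m drag, these put the climb between about 0.13 and 0.21 N m. That is firm or at the very top of firm, and below the 0.27 overtight limit. I could not narrow it further.
- **Other burrs:** The last side view shows the red and yellow burrs where they were. I did not check the other bystanders one by one.

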